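# Swing the bar into line in the drilling jig

### The arm

A 6-joint arm with a two-finger parallel gripper is mounted at the origin on the work surface. World frame = base frame: x ahead of the robot, y to its left, z up, the work surface at z = 0. Lengths are in m, angles in rad, forces in N, time in s.
With the tool pointing down it reaches from about 0.275 to 0.825 m from the base axis. Payload 4.9 kg.
Tool frame: the origin (TCP) lies midway between the tips of the shut fingers; the grasp point (between the pads) lies 19 mm behind it (bot.grip_depth is the distance from the TCP to the grasp point, in m); z points along the fingers, y is the line along which they close (so a half turn about z gives the same grasp; the last joint's range is limited). The gripper opens to 85 mm and grips with 20 to 120 N. Pads are 22 mm wide; open, the fingers measure 114 mm over their backs; the gripper's body (76 mm by 85 mm) begins 54 mm behind the grasp point. The pads swing forward as they close: fully open they stand 13 mm farther back than shut.
Start: joints at [-1.467, 0.326, -0.193, 1.052, 0, 1.437], TCP at [0.13, -0.535, 0.231] pointing down, gripper open.
Joint ranges: [-2.65, 2.65], [-0.97, 1.79], [-1.3, 1.35], [-1.93, 2.1], [-1.47, 1.37], [-3.14, 3.14]. Speed limits (rad/s): [2.57, 2.57, 3.14, 3.14, 3.14, 3.14].

### API

Orientations are given as a unit quaternion [w, x, y, z].
In Python, from cell import bot gives the robot as it stands. Calls block until the motion is done:
- bot.move_pose(position, orientation): joint-space move of the TCP to a pose.
- bot.move_linear(position, speed=0.15, rotation=None, until_force=None): straight line of the TCP; rotation=None keeps the orientation; speed is the mean speed in m/s. With until_force (N) it stops when the force on the tool has changed by that much, and returns True; else False.
- bot.goto_joints(angles): joint-space move.
- bot.set_gripper(opening, grasp_force=None): opening from 0.0 (shut) to 1.0 (fully open); grasp_force is the grip in N (None keeps the last); returns when the fingers have stopped.
- bot.wait(seconds).
- bot.solve_ik(position, orientation): joint angles nearest the present ones, or None.
- bot.camera(name): name is "scene" or "top" or "wrist"; returns the picture (384x512x3 uint8, red, green, blue); there is no depth.
- bot.calibration(name): a dict with "mtx" (3x3 intrinsics, pixels), "k1" (the pictures are not rectified: a ray, as slopes to the right and down, at radius r is drawn at 1 + k1 r^2 times it, then the intrinsics apply), "extrinsics" (4x4, takes a point from world to camera coordinates); the wrist camera has in their place "hand_eye" (4x4, takes a point from camera to tool coordinates, whose origin is the TCP and whose axes are the flange's). Camera axes: x right, y down, z forward; pixel columns grow to the right and rows downward; lengths in m; the calibration is good to about 2 mm. A picture is of the moment at which its call begins: read the wrist's pose just before it. calibration takes no time and is no camera call.
A pose or a line that the arm cannot do raises bot.PlanningError and nothing moves.
- bot.close_job(): hands the job in; it is judged then, once.
Trained networks look in the newest picture that a camera, given by its name, has taken for a name from the list of things; names that differ only in an ending like _2 or _b are one class to them, and where a whole thing is asked for, a point or a joint stands for the part that bears it (a point fixed in the world has none). Each returns a list of dicts, best first, with "confidence" (0 to 1); they miss things now and then, are a little off and sometimes report something else, mostly with a low value. They report only what shows in the picture. A call takes as long as a camera call. They do not tell look-alikes from the thing itself.
- bot.search_frame(camera, thing): "bbox" ([left, top, width, height] in pixels, round what is visible of it).
Readings, each from a call of its own:
- bot.read_clock(): time.
- bot.read_joint_positions(): joint angles.
- bot.read_joint_vel(): joint speeds.
- bot.read_joint_efforts(): joint torques, N m.
- bot.read_position(): TCP position.
- bot.read_tool_rot(): TCP orientation.
- bot.read_ft_force(): force on the tool from outside, world axes, zero at the start.
- bot.read_moment(): the same for the moment, N m.
- bot.read_gripper_width(): opening from 0.0 (shut) to 1.0 (fully open).
- bot.read_finger_force(): force on a finger pad.
Only numpy, scipy, OpenCV 4.12 (cv2) and the standard library are available. Lean on these libraries where they do the work, as an engineer would, in place of code of your own. Each camera call takes 0.05 s, during which the arm holds its last target. There are 200 camera calls.

### The job

Set the slotted aluminium bar in the drilling jig: slide it over the plate, still askew, until its slot is pressed home on the post, then swing it about the post against the sprung stop until the catch snaps shut behind it, and let go. Keep the bar flat on the plate, be gentle with the post and do not ram the stop, and leave the loose nut, socket, wrench and screwdriver where they are.

Things in the scene. Friction and masses are not known exactly. Their poses are not given: they have to be found in the camera images.
- bar_mid (a point): Loose aluminium bar, 240 mm long, 34 mm wide, 22 mm tall, about 0.4 kg, lying flat on the dark steel jig plate. This point is its centre, half-way up. Its y axis runs along the bar, from the slotted end (-y) to the plain end (+y); x lies across it. An open slot 19 mm wide and 25 mm deep is cut in the middle of the -y end, through the full height, leaving a 7.5 mm prong each side. Three dark drill marks on top.
- bar_pivot (a point): Point in the bar's slot, half-way up, 103 mm from the bar's centre towards -y, where the post's axis lies when the post (radius 8 mm) touches the slot's bottom. Same axes as the bar.
- bar_end (a point): Middle of the bar's plain end face, 120 mm from its centre towards +y, half-way up. Same axes as the bar.
- jig: Fixed drilling jig: dark steel plate, 12 mm thick, on the bench, 300 x 320 mm. Its origin is on the post's axis at the plate's underside (bench height); the plate spans x -220 to +80 mm and y -50 to +270 mm in its frame. Its y axis is the line of the jig: a bar in line has its slot on the post and points along +y. The bar swings towards +x to come into line; positive yaw from the line is the open side. Near +x side: the sprung stop. At the +y end: the catch.
- post: Fixed upright steel post on the jig plate, 16 mm diameter, 36 mm tall; origin on its axis at the plate's top. It can take at most 25 N from the bar.
- post_mid (a point): Point on the post's axis 11 mm above the plate, the height of the bar's middle. Axes as the jig's.
- stop (a joint): Sprung rubber-faced stop, 10 x 30 x 22 mm, in front of a grey block, on the +x side of the line, centred 165 mm from the post. Travel in m, 0 = free, grows as the bar presses it towards +x; about 3.5 N per mm. Free, its face stands at jig x = 15 mm, so that it is pressed 1 to 2 mm by a bar (half width 17 mm) held in line by the catch. It must not be pressed beyond 5.5 mm (19 N).
- stop_face (a point): Middle of the stop's face, 13 mm above the plate; axes as the jig's.
- catch (a joint): Sprung steel finger, 18 mm tall, pivoted on an upright pin at jig (x -75, y 226) mm, lying along +x. Angle in rad: 0 = closed (at rest), grows as it is pushed aside to +y. The swinging bar's plain end pushes it aside about 0.12 rad (2 to 4 N); with the bar about 1 mm past the line, pressing the stop (10 to 17 N of push near the plain end), it snaps shut behind the bar and holds it.
- catch_nose (a point): Middle of the front face of the catch's nose. Closed, it lies at jig x = -17.5 mm, y = 223 mm, so the nose (12 mm wide) overlaps the end of a bar in line by 6 mm. Axes as the jig's.
- nut: Bystander: loose large steel hexagon nut, 30 mm across, 16 mm tall, on the jig plate near the post. Origin under its centre.
- socket: Bystander: loose steel socket, 28 mm diameter, 34 mm tall, on the jig plate on the stop's side. Origin under its centre.
- wrench: Bystander: loose wrench on the bench to the robot's right.
- screwdriver: Bystander: loose screwdriver on the bench to the robot's left.
Not all that is in view belongs to the job. What is shaped like the part that bears bar_mid but purple or turquoise is not meant.

How it is judged:
On the way, in this order (a step that is already met when the one before it is completed fails the run):
1. the bar's slot is pressed home on the post (within 2.5 mm of its bottom, more than 1.5 N) while the bar is still at least 0.25 rad out of line (y of post_mid in the frame of bar_pivot above -0.0025 m and x of post_mid in the frame of bar_pivot between -0.004 and 0.004 m and angle between the y axis of bar_mid and the y axis of jig, either way round above 0.25 rad and contact force between bar and post above 1.5 N), for 0.2 s.
2. the bar swings about the post and its end pushes the catch aside (over 0.06 rad), the slot still on the post (value of joint catch above 0.06 rad and horizontal distance between bar_pivot and post_mid below 0.006 m), for 0.02 s.
At the end, for the whole second after the job is handed in: The bar lies flat and at rest on the plate, in line with the jig within 0.03 rad, its slot on the post (slot bottom within 4 mm), its plain end behind the closed catch (catch under 0.04 rad open) (y of post_mid in the frame of bar_pivot above -0.004 m and x of post_mid in the frame of bar_pivot between -0.004 and 0.004 m and angle between the y axis of bar_mid and the y axis of jig, either way round below 0.03 rad and x of bar_end in the frame of jig above -0.006 m and value of joint catch below 0.04 rad and linear speed of bar below 0.01 m/s and height (world z) of bar_mid below 0.027 m); the robot touches nothing.
It fails at once if the bar is pressed on the post with more than 25 N (contact force between bar and post above 25 N).
It fails at once if the stop is rammed: pressed beyond 5.5 mm (19 N) (value of joint stop above 0.0055 m).
It fails at once if the bar is lifted more than 10 mm off the plate or tipped (height (world z) of bar_mid above 0.033 m or angle between bar_mid's own z axis and vertical above 0.15 rad).
It fails at once if a bystander is moved more than 20 mm (distance of any of nut, socket, wrench, screwdriver from where it was at the start of the episode above 0.02 m).
It also fails if it takes over 69 s, if anything falls off the work surface, if the arm or the gripper's body presses on something with over 40 N, if the wrist force passes 120 N, or if a joint passes its speed limit or range.

## Working session

There is one attempt and no reset: what is moved stays moved. The work goes in short steps, each a Python script; the robot and the scene stay as the last script left them, time stands still between calls to the robot, and variables do not carry over. Pictures are saved under pics/ and viewed, at most 13 in all, crops included, and the job is handed in when it is done.

```bash
ls; mkdir -p pics; python3 - <<'E'
from cell import bot
import cv2,numpy as np
for n in ["top","scene"]:
    im=bot.camera(n); cv2.imwrite(f"pics/{n}0.png",cv2.resize(im[:,:,::-1],(800,600),interpolation=cv2.INTER_CUBIC))
    cv2.imwrite(f"{n}_raw.png",im[:,:,::-1])
    for t in ["bar_mid","jig","post","stop","catch","nut","socket","wrench","screwdriver"]:
        print(n,t,[(np.round(d["bbox"]).tolist(),round(d["confidence"],2)) for d in bot.search_frame(n,t)][:3])
    c=bot.calibration(n); print(c)
print(bot.read_clock(),bot.read_tool_rot())
E
```

```text
pics
top bar_mid [([293.0, 261.0, 80.0, 20.0], 0.8), ([212.0, 139.0, 56.0, 70.0], 0.59), ([101.0, 241.0, 75.0, 54.0], 0.59)]
top jig [([182.0, 113.0, 118.0, 112.0], 0.83)]
top post [([265.0, 138.0, 13.0, 8.0], 0.56), ([106.0, 169.0, 14.0, 47.0], 0.25)]
top stop [([212.0, 137.0, 10.0, 8.0], 0.5), ([102.0, 150.0, 16.0, 62.0], 0.41)]
top catch [([268.0, 135.0, 10.0, 11.0], 0.69)]
top nut []
top socket [([211.0, 142.0, 54.0, 62.0], 0.71), ([227.0, 124.0, 10.0, 5.0], 0.65)]
top wrench [([351.0, 153.0, 58.0, 19.0], 0.77), ([182.0, 112.0, 118.0, 114.0], 0.64)]
top screwdriver [([102.0, 153.0, 16.0, 64.0], 0.64)]
{'mtx': array([[427.69843718,   0.        , 250.184373  ],
       [  0.        , 427.69843718, 192.15808681],
       [  0.        ,   0.        ,   1.        ]]), 'k1': 0.0319047990858026, 'extrinsics': array([[-0.01814557, -0.99982593, -0.00434192, -0.01819183],
       [-0.99712071,  0.01841593, -0.07356046,  0.49201138],
       [ 0.07362762,  0.00299462, -0.99728131,  1.28628841],
       [ 0.        ,  0.        ,  0.        ,  1.        ]])}
scene bar_mid [([213.0, 181.0, 85.0, 4
[... 367 characters left out ...]
ket [([226.0, 236.0, 10.0, 15.0], 0.74)]
scene wrench [([109.0, 144.0, 44.0, 21.0], 0.68), ([172.0, 154.0, 151.0, 120.0], 0.38)]
scene screwdriver [([397.0, 232.0, 14.0, 57.0], 0.73)]
{'mtx': array([[402.03732597,   0.        , 260.8519632 ],
       [  0.        , 402.03732597, 182.32926662],
       [  0.        ,   0.        ,   1.        ]]), 'k1': -0.13007057092965912, 'extrinsics': array([[-0.52486797,  0.85102501, -0.01643316,  0.26881126],
       [ 0.66199363,  0.39599527, -0.63635853, -0.30327119],
       [-0.53504957, -0.34488286, -0.77121837,  1.372365  ],
       [ 0.        ,  0.        ,  0.        ,  1.        ]])}
1.0 [4.16781631e-05 9.92939618e-01 1.18620881e-01 8.60620476e-07]
```

```bash
python3 - <<'E'
import cv2
im=cv2.imread("top_raw.png"); cv2.imwrite("pics/topcrop.png",cv2.resize(im[100:240,170:310],(800,800),interpolation=cv2.INTER_CUBIC)[:600*800//600][:800])
c=im[105:233,172:312]; cv2.imwrite("pics/topcrop.png",cv2.resize(c,None,fx=4.6,fy=4.6,interpolation=cv2.INTER_CUBIC))
E
```

```text
(no output)
```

View pics/topcrop.png

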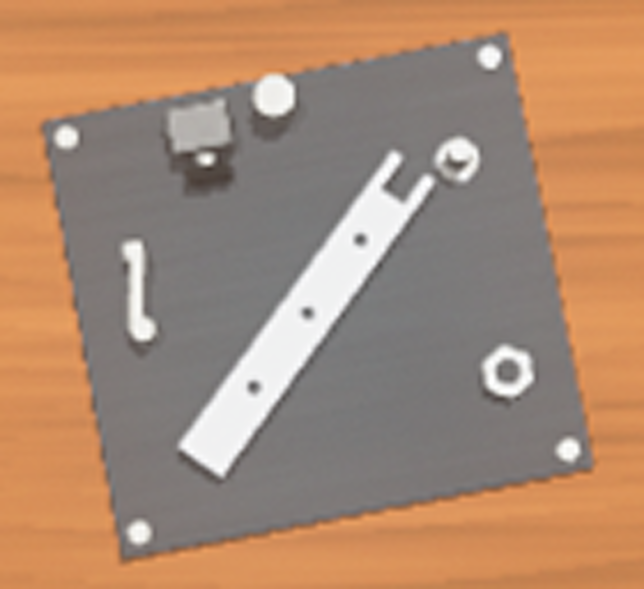

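View pics/scene0.png

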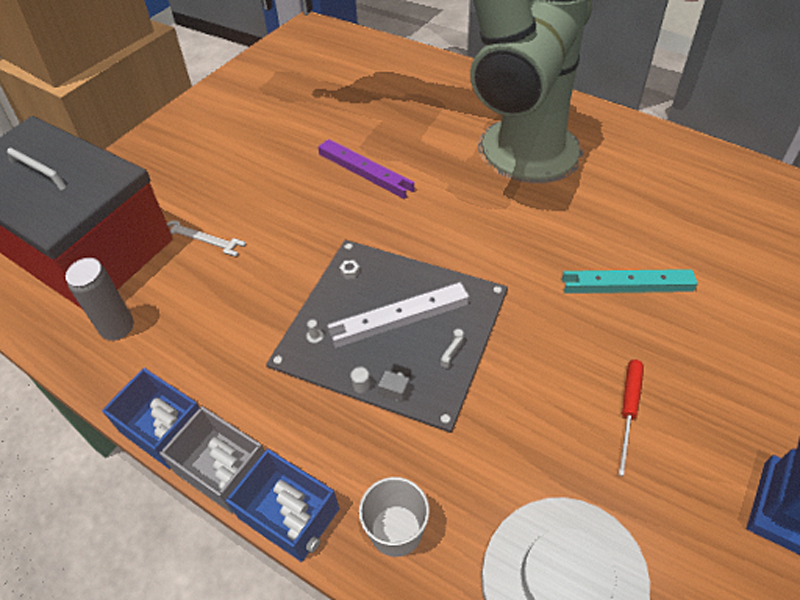

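The top view (crop ×4.6, offset 172,105) shows the plate corners at (45,122), (507,33), (594,468) and (122,560). The post is at (457,160), the stop at (205,150), the catch runs from pivot (143,330) to nose (133,245), the nut is at (508,372) and the socket at (273,97). The silver bar has drill marks at (360,240), (307,312) and (253,387), slot toward the post. The scene view confirms this, and the purple and turquoise bars are decoys on the bench.

```bash
cat > h.py <<'E'
import numpy as np, cv2
from scipy.spatial.transform import Rotation as R
from cell import bot
def unproj(px,K,k1,T_wc,z):
    """pixels -> world points on plane z; T_wc camera->world"""
    px=np.atleast_2d(px).astype(float)
    n=cv2.undistortPoints(px[:,None],K,np.array([k1,0,0,0,0.]))[:,0]
    d=np.c_[n,np.ones(len(n))]@T_wc[:3,:3].T; o=T_wc[:3,3]
    return o+d*((np.broadcast_to(z,len(n))-o[2])/d[:,2])[:,None]
def q(yaw):  # tool down, tool y axis (closing) at angle yaw+90 deg i.e. tool x axis along 'yaw'
    r=R.from_matrix(np.array([[np.cos(yaw),np.sin(yaw),0],[np.sin(yaw),-np.cos(yaw),0],[0,0,-1]]))
    x,y,z,w=r.as_quat(); return [w,x,y,z]
def toolT():
    T=np.eye(4); w,x,y,z=bot.read_tool_rot(); T[:3,:3]=R.from_quat([x,y,z,w]).as_matrix(); T[:3,3]=bot.read_position(); return T
def fit2d(src,dst):
    """rigid 2d: dst = t + Rot(a) src ; returns t,a,residuals"""
    s=src-src.mean(0); d=dst-dst.mean(0)
    a=np.arctan2((s[:,0]*d[:,1]-s[:,1]*d[:,0]).sum(),(s*d).sum())
    M=np.array([[np.cos(a),-np.sin(a)],[np.sin(a),np.cos(a)]])
    t=dst.mean(0)-M@src.mean(0); return t,a,dst-(src@M.T+t)
E
python3 - <<'E'
from h import *
c=bot.calibration("top"); T=np.linalg.inv(c["extrinsics"])
f=lambda p,z: unproj(np.array(p)/4.6-0.4+[172,105],c["mtx"],c["k1"],T,z)[:,:2]
P=f([(45,122),(507,33),(594,468),(122,560)],.012)
t,a,r=fit2d(np.array([[.08,.27],[.08,-.05],[-.22,-.05],[-.22,.27]]),P); print("jig",t,a,r*1000)
B=f([(360,240),(307,312),(253,387),(180,447),(224,478)],.034)
print("bar pts",B, "post",f([(457,158)],.048))
d=B[0]-B[2]; print("bar yaw(y axis)",np.arctan2(d[0],-d[1]))
print(bot.calibration("wrist"))
# look-at pose: camera above point
M=B[1]
for yaw in (0,np.pi/2,-np.pi/2,np.pi):
  for off in ((0,0),):
    print(yaw,bot.solve_ik([M[0],M[1],.3],q(yaw)))
E
```

```text
jig [ 0.65319583 -0.09522744] 0.1711827771445815 [[-0.71688473 -2.21632244]
 [-0.32497297  1.04569276]
 [ 0.85382606  1.26672384]
 [ 0.18803164 -0.09609416]]
bar pts [[ 0.59793566 -0.02821395]
 [ 0.55087981  0.00747153]
 [ 0.50209305  0.0436555 ]
 [ 0.46361598  0.0919326 ]
 [ 0.44281901  0.06342967]] post [[ 0.64853071 -0.09257496]]
bar yaw(y axis) 0.9273787712543311
{'mtx': array([[331.6582813 ,   0.        , 248.51171807],
       [  0.        , 331.6582813 , 192.71743557],
       [  0.        ,   0.        ,   1.        ]]), 'k1': -0.09045012730716574, 'hand_eye': array([[ 5.61477890e-04, -9.46855764e-01, -3.21657967e-01,
         8.29146430e-02],
       [ 9.99999782e-01,  6.43492135e-04, -1.48656255e-04,
        -4.77050610e-04],
       [ 3.47740404e-04, -3.21657813e-01,  9.46855918e-01,
        -1.42325695e-01],
       [ 0.00000000e+00,  0.00000000e+00,  0.00000000e+00,
         1.00000000e+00]])}
0 [-0.12043069  0.29300014 -0.06284916  1.21494703  0.          3.02116196]
1.5707963267948966 [-0.12043069  0.29300014 -0.06284916  1.21494703  0.          1.45036564]
-1.5707963267948966 [-0.12043069  0.29300014 -0.06284916  1.21494703  0.         -1.69122702]
3.141592653589793 [-0.12043069  0.29300014 -0.06284916  1.21494703  0.         -0.12043069]
```

```bash
python3 - <<'E'
from h import *
yaw=0.927+np.pi/2-np.pi
M=np.array([.551,.0075])
bot.move_pose([M[0],M[1],.2],q(yaw)); 
T=toolT(); im=bot.camera("wrist"); np.save("T1.npy",T); cv2.imwrite("w1.png",im[:,:,::-1])
cv2.imwrite("pics/w1.png",cv2.resize(im[:,:,::-1],(800,600),interpolation=cv2.INTER_CUBIC))
for t in ["bar_mid","post","catch","stop"]: print(t,[(np.round(d["bbox"]).tolist(),round(d["confidence"],2)) for d in bot.search_frame("wrist",t)][:2])
print(bot.read_clock(),T)
E
```

```text
bar_mid [([482.0, 244.0, 30.0, 42.0], 0.97), ([229.0, 38.0, 44.0, 238.0], 0.9)]
post [([256.0, 0.0, 33.0, 29.0], 0.86)]
catch [([127.0, 195.0, 54.0, 53.0], 0.63)]
stop [([124.0, 116.0, 28.0, 29.0], 0.82)]
4.625 [[ 7.99404659e-01 -6.00792968e-01  3.72129408e-05  5.51045522e-01]
 [-6.00792965e-01 -7.99404659e-01 -6.65114486e-05  7.15610789e-03]
 [ 6.97078088e-05  3.08122888e-05 -9.99999997e-01  2.00010970e-01]
 [ 0.00000000e+00  0.00000000e+00  0.00000000e+00  1.00000000e+00]]
```

View pics/w1.png

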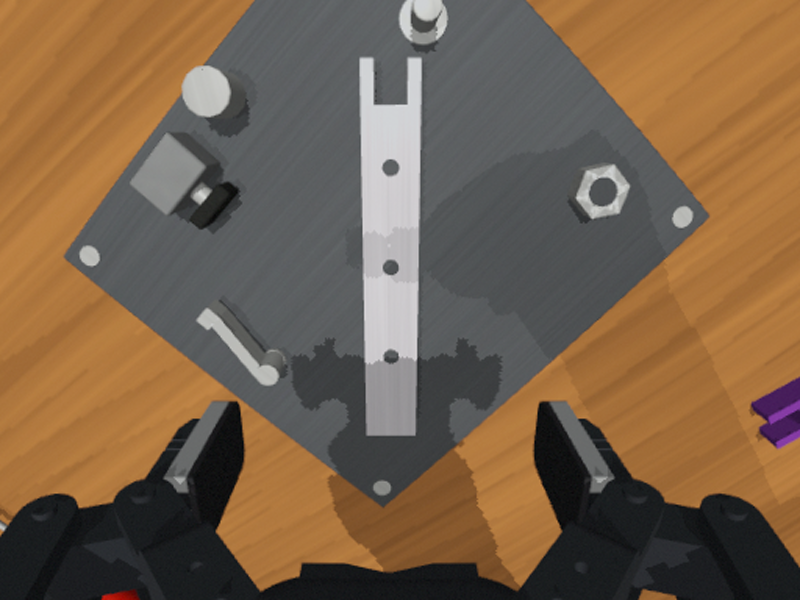

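The wrist view shows the bar with tips at (360,58) and (421,58), plain end at (367–416,435) and marks at (390,167), (390,267) and (390,356). The post collar is near (423,20), offset to the right of the bar axis. The stop is at (215,205), the catch at (205,318)–(268,372) and the nut at (602,192).

```bash
python3 - <<'E'
from h import *
c=bot.calibration("wrist"); T=np.load("T1.npy")@c["hand_eye"]
f=lambda p,z: unproj((np.array(p)+.5)*.64-.5,c["mtx"],c["k1"],T,z)[:,:2]
B=f([(390,167),(390,267),(390,356),(360,58),(421,58),(367,435),(416,435)],.034)
src=np.array([[np.nan,0],[0,0],[np.nan,0],[-.017,-.12],[.017,-.12],[-.017,.12],[.017,.12]])
t,a,r=fit2d(src[3:],B[3:]); print("bar",t,a,r*1e3,"marks",B[:3])
print("post top",f([(428,5)],.048),"base",f([(423,21)],.013))
P=f([(65,257),(709,215),(384,507)],.012)
tj,aj,rj=fit2d(np.array([[.08,.27],[-.22,-.05],[-.22,.27]]),P); print("jig",tj,aj,rj*1e3)
print("nut",f([(602,192)],.028))
E
```

```text
bar [0.55012504 0.00634178] 0.9309764910657052 [[ 20.14019541  27.17696956]
 [-20.364593   -27.03536711]
 [ 20.4706343   27.14714769]
 [-20.24623671 -27.28875013]] marks [[ 0.59886876 -0.0293499 ]
 [ 0.55077252  0.00669433]
 [ 0.50279565  0.04264248]]
post top [[ 0.65424706 -0.09532455]] base [[ 0.65330975 -0.09420514]]
jig [ 0.65510234 -0.09577268] 0.17495089825160312 [[-1.88814438 -2.03498952]
 [ 1.15148362  2.5087043 ]
 [ 0.73666076 -0.47371478]]
nut [[ 0.51001481 -0.12423581]]
```

```bash
python3 - <<'E'
from h import *
a=0.930; b=np.array([.5504,.0065]); u=np.array([np.sin(a),-np.cos(a)]); v=np.array([np.cos(a),np.sin(a)])
Q=q(a-np.pi/2)
bot.move_pose([*b,.08],Q)
print(bot.move_linear([*b,.016],.08,until_force=8),bot.read_position())
bot.set_gripper(0.0,30); print("w",bot.read_gripper_width(),bot.read_finger_force(),bot.read_ft_force())
p=b-.0192*v+.005*u
print(bot.move_linear([*p,.016],.05,until_force=12),bot.read_position(),bot.read_ft_force())
T=toolT(); im=bot.camera("wrist"); np.save("T2.npy",T); cv2.imwrite("pics/w2.png",im[:,:,::-1])
cv2.imwrite("top2.png",bot.camera("top")[:,:,::-1])
t=cv2.imread("top2.png")[115:195,210:290]; t=cv2.resize(t,(384,384),interpolation=cv2.INTER_CUBIC)
cv2.imwrite("pics/c2.png",cv2.resize(np.hstack([im[:,60:440,::-1],t]),None,fx=1.04,fy=1.04)); print(bot.read_clock())
E
```

```text
False [0.55085285 0.00645632 0.01639196]
w 0.38793647642759904 31.799198985099792 [-0.77338406 -1.35171816  3.67946144]
False [ 0.54362542 -0.01186992  0.01639145] [2.25002806 4.14927141 5.76957444]
7.3
```

View pics/c2.png

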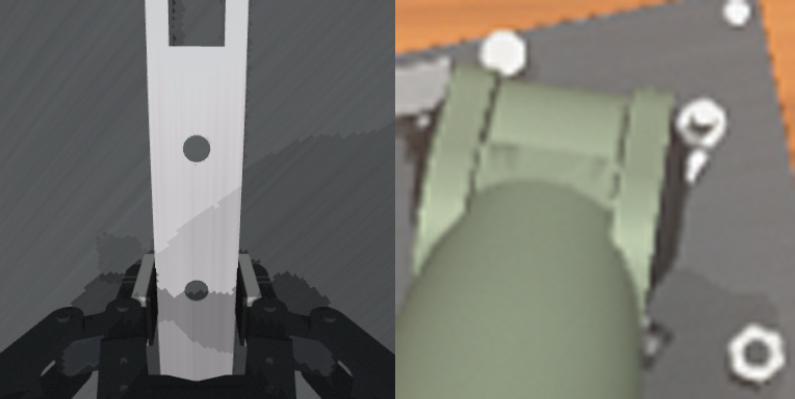

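The bar is gripped square and centred, with the slot visible at the top (168–224 px) and the post clear ahead. I'll advance under a force guard.

```bash
python3 - <<'E'
from h import *
a=0.930; u=np.array([np.sin(a),-np.cos(a)]); v=np.array([np.cos(a),np.sin(a)])
p0=bot.read_position(); f0=np.array(bot.read_ft_force())
for d,F in ((.022,5),(.045,5)):
    hit=bot.move_linear([*(p0[:2]+d*u),p0[2]],.02,until_force=F)
    p=bot.read_position(); df=np.array(bot.read_ft_force())-f0
    print(d,hit,"adv",(p-p0)[:2]@u,"along F",df[:2]@u,"lat F",df[:2]@v,df[2],f0)
    if hit: break
T=toolT(); im=bot.camera("wrist"); np.save("T3.npy",T); cv2.imwrite("pics/w3.png",im[:,:,::-1]); print(bot.read_clock())
E
```

```text
0.022 True adv -3.3331207221390522e-06 along F -0.28037702139681997 lat F -3.1581678470717263 -1.3027132970991033 [1.25145405 2.36744915 5.40069465]
7.6583
```

View pics/w3.png

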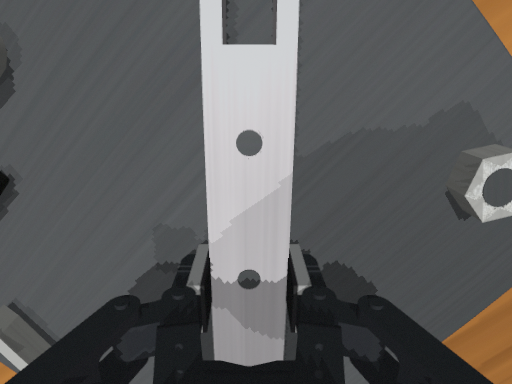

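The advance stopped at once on a friction transient of about 3 N and nothing was touched. The slot is still empty and clear at (222–277, 0–44). I'll ease the tool up slightly and retry in short stages.

```bash
python3 - <<'E'
from h import *
a=0.930; u=np.array([np.sin(a),-np.cos(a)]); v=np.array([np.cos(a),np.sin(a)])
p0=bot.read_position(); 
bot.move_linear([p0[0],p0[1],p0[2]+.0006],.01); print(bot.read_ft_force())
z=p0[2]+.0006
for d in np.arange(.004,.045,.004):
    hit=bot.move_linear([*(p0[:2]+d*u),z],.02,until_force=8)
    p=bot.read_position(); f=np.array(bot.read_ft_force())
    print(round(d,3),hit,"adv",round((p-p0)[:2]@u*1e3,2),"along/lat/z F",np.round([f[:2]@u,f[:2]@v,f[2]],2))
    if hit or f[:2]@u<-7: break
T=toolT(); im=bot.camera("wrist"); np.save("T3.npy",T); cv2.imwrite("pics/w4.png",im[:,:,::-1]); print(bot.read_clock())
E
```

```text
[-1.56035186 -1.31398735 -1.6382699 ]
0.004 True adv 0.02 along/lat/z F [-0.26  0.05  4.98]
8.1667
```

View pics/w4.png

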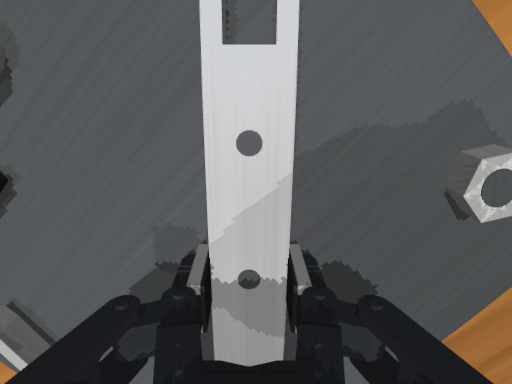

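Still a vertical transient with nothing touched; the slot is unchanged. I'll let it settle before each guarded step.

```bash
cat >> h.py <<'E'
def fr(n=6):
    F=[]
    for _ in range(n): F.append(bot.read_ft_force()); bot.wait(.02)
    return np.mean(F,0)
E
python3 - <<'E'
from h import *
a=0.930; u=np.array([np.sin(a),-np.cos(a)]); v=np.array([np.cos(a),np.sin(a)])
bot.wait(.3); p0=bot.read_position(); z=p0[2]; F0=fr(); print(F0,z)
for d in (.004,.007,.010,.013,.016):
    hit=bot.move_linear([*(p0[:2]+d*u),z],.02,until_force=10)
    p=bot.read_position(); f=fr()
    print(d,hit,"adv",np.round([(p-p0)[:2]@u*1e3,(p-p0)[:2]@v*1e3],2),"F",np.round([f[:2]@u,f[:2]@v,f[2]],2))
    if f[:2]@u<-6: break
print(bot.read_clock())
E
```

```text
[0.6656998  0.12395059 5.12347248] 0.01639406079561211
0.004 True adv [-0.09 -0.02] F [-1.38  0.01  4.3 ]
0.007 True adv [-0.12 -0.04] F [-0.94  0.51  4.53]
0.01 True adv [-0.19 -0.03] F [-0.86  0.14  4.12]
0.013 True adv [-0.28 -0.02] F [-1.17  0.06  4.3 ]
0.016 True adv [-0.36 -0.03] F [-0.77  0.39  3.83]
10.425
```

```bash
python3 - <<'E'
from h import *
a=0.930; u=np.array([np.sin(a),-np.cos(a)]); v=np.array([np.cos(a),np.sin(a)])
p0=bot.read_position(); z=.0166; c0=bot.read_clock()
D=[.004,.008]+list(np.arange(.009,.018,.001))
for d in D:
    hit=bot.move_linear([*(p0[:2]+d*u),z],.015,until_force=16)
    p=bot.read_position(); f=fr(3)
    print(round(d,4),hit,"adv",np.round([(p-p0)[:2]@u*1e3,(p-p0)[:2]@v*1e3,p[2]*1e3],2),"F",np.round([f[:2]@u,f[:2]@v,f[2]],2),round(bot.read_clock()-c0,2))
    if f[:2]@u<-8 or hit: break
im=bot.camera("wrist"); cv2.imwrite("pics/w5.png",im[:,:,::-1]); print(bot.read_clock(),bot.read_position())
E
```

```text
0.004 False adv [ 0.6  -0.09 16.32] F [-7.89  0.55  9.68] 0.47
0.008 False adv [ 3.98 -0.27 16.29] F [-9.55 -0.05 11.17] 0.94
11.4167 [ 0.54586108 -0.01488627  0.01628708]
```

```bash
python3 - <<'E'
from h import *
a=0.930; u=np.array([np.sin(a),-np.cos(a)])
p=bot.read_position()
for z in (.0168,.0172,.0176,.018,.0184):
    bot.move_linear([p[0],p[1],z],.01); bot.wait(.2); f=fr(4); print(z,bot.read_position()[2],np.round([f[:2]@u,f[2]],2))
    if f[2]<1: break
print(bot.read_clock())
E
```

```text
0.0168 0.016544538745212868 [ 0.08 -3.32]
12.2417
```

View pics/w5.png

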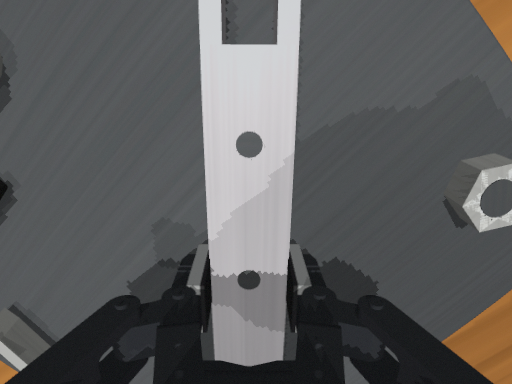

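The bar is in the grip and aligned, with the slot still clear. Vertical load is now relieved, so I'll continue.

```bash
cat > adv.py <<'E'
from h import *
import sys
a=0.930; u=np.array([np.sin(a),-np.cos(a)]); v=np.array([np.cos(a),np.sin(a)])
p0=bot.read_position(); z=.0168; c0=bot.read_clock()
post=np.array([.6535,-.0945])
lat=(post-p0[:2])@v if len(sys.argv)<2 else float(sys.argv[1])
for d in np.arange(.002,.036,.002):
    hit=bot.move_linear([*(p0[:2]+d*u+lat*v),z],.015,until_force=16)
    p=bot.read_position(); f=fr(3)
    print(round(d,4),hit,"adv",np.round([(p-p0)[:2]@u*1e3,(p-p0)[:2]@v*1e3,p[2]*1e3],2),"F",np.round([f[:2]@u,f[:2]@v,f[2]],2),round(bot.read_clock()-c0,2))
    if f[:2]@u<-7 or hit: break
im=bot.camera("wrist"); cv2.imwrite("pics/w6.png",im[:,:,::-1]); print(bot.read_clock(),bot.read_position())
E
python3 adv.py
```

```text
0.002 False adv [ 2.05  0.74 16.71] F [ 0.23  0.3  -3.81] 0.33
0.004 False adv [ 4.16  0.83 16.81] F [-0.14 -0.11 -3.94] 0.66
0.006 False adv [ 6.16  0.83 16.81] F [ 0.19 -0.01 -3.73] 0.99
0.008 False adv [ 8.16  0.8  16.82] F [ 0.12 -0.23 -3.76] 1.33
0.01 False adv [10.17  0.82 16.83] F [-0.09  0.31 -3.42] 1.66
0.012 False adv [12.19  0.82 16.83] F [ 0.16 -0.14 -3.72] 1.99
0.014 False adv [14.16  0.84 16.83] F [ 0.24  0.09 -3.94] 2.33
0.016 False adv [16.17  0.83 16.83] F [-0.33 -0.28 -3.41] 2.66
0.018 False adv [18.16  0.81 16.8 ] F [ 0.14  0.11 -3.58] 2.99
0.02 False adv [20.16  0.84 16.82] F [-0.13  0.08 -4.04] 3.33
0.022 False adv [22.19  0.84 16.84] F [-0.13 -0.33 -3.68] 3.66
0.024 False adv [24.14  0.83 16.8 ] F [ 0.04  0.05 -3.64] 3.99
0.026 False adv [26.16  0.82 16.8 ] F [-0.23 -0.13 -3.48] 4.33
0.028 False adv [28.18  0.81 16.81] F [-0.11  0.18 -4.1 ] 4.66
0.03 False adv [30.19  0.83 16.81] F [-0.11  0.23 -3.6 ] 4.99
0.032 False adv [31.96  0.77 16.73] F [-0.44  0.01 -3.64] 5.33
0.034 False adv [32.05  0.66 16.45] F [-5.18 -0.08 -1.52] 5.66
17.95 [ 0.57163796 -0.03363696  0.01644878]
```

```bash
python3 - <<'E'
from h import *
a=.93; u=np.array([np.sin(a),-np.cos(a)])
bot.wait(.3); f=fr(); print(f, f[:2]@u, bot.read_clock())
E
```

```text
[-4.1624389   3.21418945 -1.70895667] -5.2582457048221105 18.35
```

View pics/w6.png

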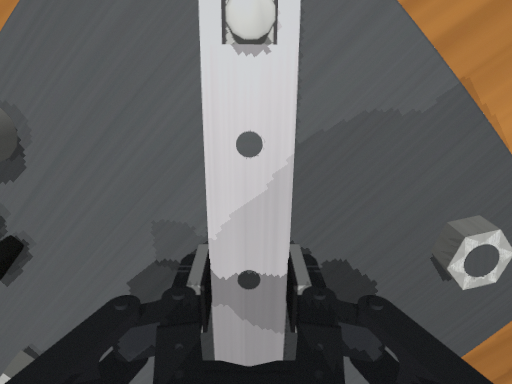

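The post sits centred at the slot's bottom (250,15) with 5.3 N held, so step 1 is met. I'll release and push the bar round with shut fingers.

```bash
cat >> h.py <<'E'
POST=np.array([.6542,-.0952]); JY=.173
def pp(th,dx,r,z):  # TCP for pushing at bar world yaw th
    c,s=np.cos(th),np.sin(th); x=-.017-.011-dx
    return [POST[0]+c*x-s*r, POST[1]+s*x+c*r, z]
def qq(th): return q(th-np.pi)
E
python3 - <<'E'
from h import *
bot.set_gripper(1.0); p=bot.read_position(); print(bot.read_ft_force())
bot.move_linear([p[0],p[1],.075],.12)
bot.set_gripper(0.0,40)
th=.93
print(bot.solve_ik(pp(th,.02,.163,.018),qq(th)),bot.solve_ik(pp(JY,0,.161,.018),qq(JY)))
bot.move_pose(pp(th,.02,.163,.09),qq(th))
print(bot.move_linear(pp(th,.02,.163,.018),.1,until_force=15),bot.read_position(),bot.read_clock())
bot.wait(.2); f=fr(); print(f)
im=bot.camera("wrist"); cv2.imwrite("pics/w7.png",im[:,:,::-1])
E
```

```text
[-0.17115654  0.71996516 -0.51068969]
[-0.2219742   0.48694661 -0.5898954   0.49395432  0.         -1.1519742 ] [-0.02511792  0.63217109 -0.29929858  0.63932666  0.         -0.19811792]
False [ 0.4952268  -0.03629684  0.01831635] 22.5583
[-0.09834766  0.31385299 -0.07274374]
```

View pics/w7.png

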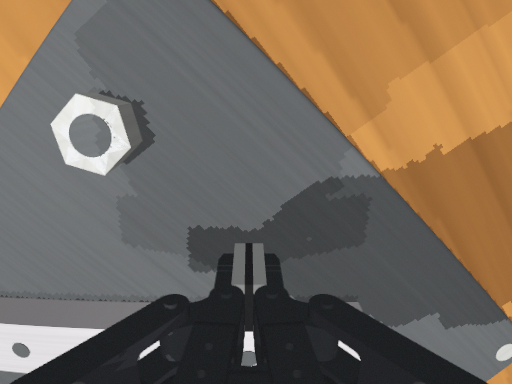

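The shut fingers (250,245) stand beside the bar on its open side, with the bar edge behind them and the nut well clear at (90,135). Now the swing.

```bash
python3 - <<'E'
from h import *
z=.018; th0=.93; th1=JY+.13
bot.move_linear(pp(th0,.003,.163,z),.05)
for th in np.linspace(th0,th1,8)[1:]:
    r=.163-.001*(th0-th)/(th0-th1)
    bot.move_linear(pp(th,0,r,z),.06,rotation=qq(th))
    f=np.array(bot.read_ft_force()); e=np.array([np.cos(th),np.sin(th)]); n=np.array([-e[1],e[0]])
    print(round(th-JY,3),"Fx,Fy(bar)",np.round([f[:2]@e,f[:2]@n,f[2]],2))
    if f[:2]@e<-9: print("high"); break
print(bot.read_clock(),bot.read_position())
E
```

```text
0.667 Fx,Fy(bar) [-0.77 -0.09 -0.19]
0.578 Fx,Fy(bar) [-0.96 -0.02 -0.64]
0.488 Fx,Fy(bar) [-0.28 -0.71 -0.35]
0.399 Fx,Fy(bar) [-0.13 -1.33 -0.55]
0.309 Fx,Fy(bar) [-0.3   0.97  0.35]
0.22 Fx,Fy(bar) [-4.88 -0.8   2.07]
0.13 Fx,Fy(bar) [-1.16 -0.12 -1.03]
26.2167 [0.57882934 0.05107265 0.01771806]
```

```bash
python3 - <<'E'
from h import *
z=.018; e=np.array([np.cos(JY),np.sin(JY)]); n=np.array([-e[1],e[0]])
rel=.13
while rel>-.06:
    rel-=.01 if rel>.03 else .004
    th=JY+max(rel,0); dx=0 if rel>=0 else rel*.162   # past line: keep orientation, shift in x
    bot.move_linear(pp(th,dx,.162,z),.03,rotation=qq(th))
    f=fr(3); p=bot.read_position()[:2]-POST
    print(round(rel,3),"pos",np.round([p@e*1e3+28,p@n*1e3],2),"F",np.round([f[:2]@e,f[:2]@n,f[2]],2))
    if f[:2]@e<-11.5: break
print(bot.read_clock())
E
```

```text
0.12 pos [-19.58 157.52] F [-2.7  -1.01 -1.89]
0.11 pos [-17.44 158.1 ] F [-2.33 -0.64 -1.41]
0.1 pos [-15.91 158.56] F [-1.85 -0.24 -1.97]
0.09 pos [-14.39 158.96] F [-3.41  0.3  -1.72]
0.08 pos [-12.92 159.38] F [-3.34 -0.2  -1.02]
0.07 pos [-11.34 159.78] F [-3.99 -0.3  -1.  ]
0.06 pos [ -9.66 160.16] F [-3.82  0.17 -0.61]
0.05 pos [ -8.03 160.53] F [-4.1   0.8  -1.02]
0.04 pos [ -6.46 160.85] F [-3.84  1.24 -0.79]
0.03 pos [ -4.5  161.25] F [-2.93  1.73 -1.77]
0.02 pos [ -2.93 161.5 ] F [-2.5   1.55 -1.8 ]
0.016 pos [ -2.56 161.56] F [-3.66  1.38 -0.77]
0.012 pos [ -2.04 161.67] F [-3.94  1.97 -0.55]
0.008 pos [ -1.36 161.8 ] F [-4.19  1.71 -0.  ]
0.004 pos [ -1.2  161.86] F [-5.17  2.14  1.51]
0.0 pos [ -1.07 161.95] F [-6.52  1.87  2.56]
-0.004 pos [ -0.97 161.96] F [-8.75  2.23  3.82]
-0.008 pos [ -0.96 161.96] F [-10.26   1.31   5.52]
-0.012 pos [ -0.65 161.99] F [-10.92   0.97   7.12]
-0.016 pos [ -0.63 162.01] F [-12.52   0.91   8.76]
32.2167
```

```bash
python3 - <<'E'
from h import *
e=np.array([np.cos(JY),np.sin(JY)]); n=np.array([-e[1],e[0]])
print(bot.read_position())
rel=-.016; z=.0185
for k in range(14):
    bot.move_linear(pp(JY,rel*.162,.162,z),.02,rotation=qq(JY)); bot.wait(.06)
    f=fr(4); P=bot.read_position(); p=P[:2]-POST
    print(round(rel,4),"pos",np.round([p@e*1e3+28,p@n*1e3,P[2]*1e3],2),"F",np.round([f[:2]@e,f[:2]@n,f[2]],2))
    if f[:2]@e<-15.8: break
    rel-=.003
    if f[2]>3: z+=.0005
print(bot.read_clock(),z)
for t in ["catch"]:
    im=bot.camera("top"); cv2.imwrite("top8.png",im[:,:,::-1]); cv2.imwrite("scene8.png",bot.camera("scene")[:,:,::-1])
i=cv2.resize(cv2.imread("scene8.png")[150:280,170:330],(640,520),interpolation=cv2.INTER_CUBIC); cv2.imwrite("pics/s8.png",i)
E
```

```text
[0.59810673 0.05946787 0.01797298]
-0.016 pos [6.000e-02 1.621e+02 1.800e+01] F [-9.36  1.86  2.76]
-0.019 pos [9.0000e-02 1.6213e+02 1.7990e+01] F [-10.59   1.27   4.04]
-0.022 pos [  0.4  162.13  18.1 ] F [-9.93  1.29  1.32]
-0.025 pos [  0.48 162.16  18.06] F [-10.74   0.91   2.21]
-0.028 pos [  0.5  162.15  18.04] F [-12.2    1.26   3.4 ]
-0.031 pos [  1.31 162.27  18.16] F [-10.36   1.57  -0.26]
-0.034 pos [  1.29 162.28  18.12] F [-11.21   1.69   0.24]
-0.037 pos [  1.4  162.31  18.12] F [-12.39   1.2    1.16]
-0.04 pos [  1.43 162.31  18.08] F [-13.08   1.24   3.2 ]
-0.043 pos [  1.89 162.33  18.19] F [-12.28   1.13   0.14]
-0.046 pos [  1.91 162.33  18.18] F [-13.65   1.45   1.  ]
-0.049 pos [  2.   162.34  18.15] F [-14.81   1.5    1.69]
-0.052 pos [  2.1  162.34  18.14] F [-15.58   0.93   3.06]
-0.055 pos [  2.49 162.36  18.27] F [-14.49   0.67  -0.16]
37.4667 0.0205
```

View pics/s8.png

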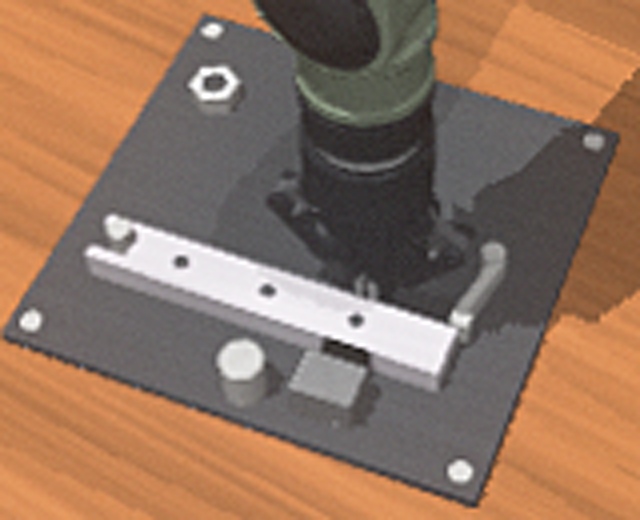

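The scene view shows the bar in line against the stop, with the catch nose at the bar's end (462,328). I can't tell from it whether the catch has shut, so I'll look with the wrist camera.

```bash
python3 - <<'E'
from h import *
T=toolT(); im=bot.camera("wrist"); np.save("T9.npy",T); 
cv2.imwrite("w9.png",im[:,:,::-1]); cv2.imwrite("pics/w9.png",cv2.resize(im[:,:,::-1],(800,600),interpolation=cv2.INTER_CUBIC))
print([(np.round(d["bbox"]).tolist(),round(d["confidence"],2)) for d in bot.search_frame("wrist","catch")][:2],bot.read_ft_force(),bot.read_clock())
c=bot.calibration("wrist"); Tw=np.linalg.inv(T@c["hand_eye"])
def proj(x,y,z):
    cc,s=np.cos(JY),np.sin(JY); P=np.array([[POST[0]+cc*x-s*y,POST[1]+s*x+cc*y,z]])
    return (cv2.projectPoints(P,cv2.Rodrigues(Tw[:3,:3])[0],Tw[:3,3],c["mtx"],np.array([c["k1"],0,0,0,0]))[0][0,0]+.5)/.64-.5
for nm,pt in dict(pin=(-.075,.226,.03),nose_closed=(-.0175,.223,.03),nose_open=(-.0175,.230,.03),barcorner=(-.017,.223,.034)).items(): print(nm,proj(*pt))
E
```

```text
[([356.0, 148.0, 72.0, 145.0], 0.86)] [-14.36300338  -1.79682582  -0.49049138] 37.6667
pin [626.03971036 260.06205852]
nose_closed [588.22101258 446.77033077]
nose_open [610.70189328 446.25186845]
barcorner [592.77091683 455.88966609]
```

View pics/w9.png

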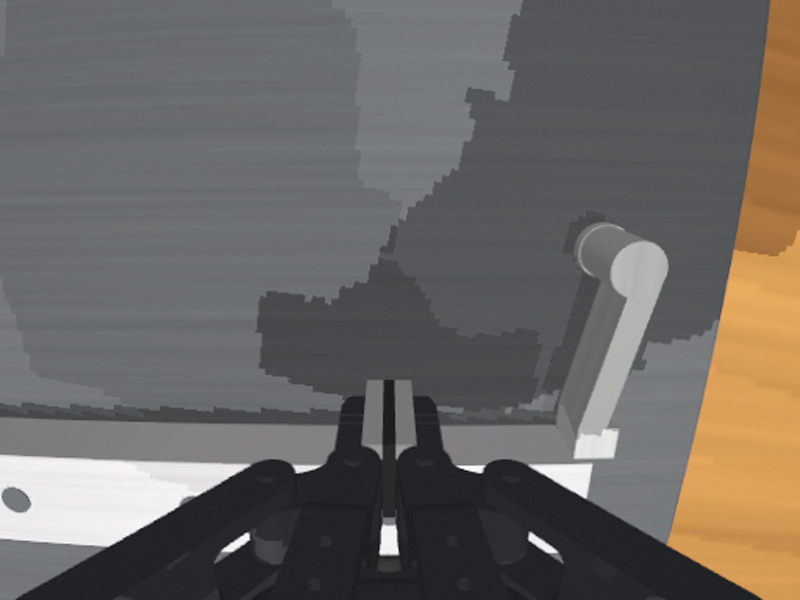

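The catch nose (575–618, 430–458) overlaps the bar's end (x≈590) and sits just behind its open-side edge (y≈463), so it has snapped shut. I'll back off gently and check.

```bash
python3 - <<'E'
from h import *
bot.move_linear(pp(JY,.0,.162,.0195),.02)
bot.move_linear(pp(JY,.03,.162,.0195),.05)
T=toolT(); im=bot.camera("wrist")
cv2.imwrite("pics/w10.png",cv2.resize(im[:,:,::-1],(800,600),interpolation=cv2.INTER_CUBIC))
P=bot.read_position(); bot.move_linear([P[0],P[1],.15],.15)
im=bot.camera("wrist"); cv2.imwrite("pics/w11.png",cv2.resize(im[:,:,::-1],(800,600),interpolation=cv2.INTER_CUBIC))
print(bot.read_clock(),bot.read_ft_force())
E
```

```text
40.1333 [-0.27577456  0.84327932 -0.82062314]
```

View pics/w11.png

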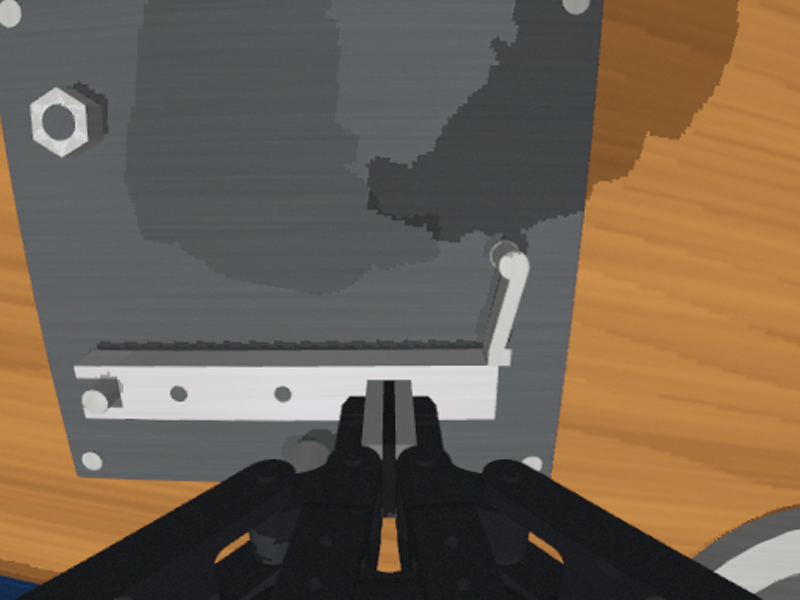

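The bar stays in line along y≈392. The post is in the slot (100,395), the catch nose (490–510,358) is behind the bar's end edge, and the robot is clear. Handing in.

```bash
python3 -c "
from cell import bot
print(bot.close_job())"
```

```text
the job is handed in; nothing more can be done
None
```

I set the bar on the post, swung it into line behind the shut catch and handed the job in at about 40 s, with the robot clear; the last picture agrees, but no verdict came back.

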